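# Load the dial table and index it one click

### The arm

A 6-joint arm with a two-finger parallel gripper is mounted at the origin on the work surface. World frame = base frame: x ahead of the robot, y to its left, z up, the work surface at z = 0. Lengths are in m, angles in rad, forces in N, time in s.
With the tool pointing down it reaches from about 0.35 to 0.975 m from the base axis. Payload 4.9 kg.
Tool frame: the origin (TCP) lies on the front face of the gripper's body, between the roots of the fingers; the fingertips stand ctrl.tip_extent ahead of it and the grasp point (between the pads) lies 54 mm ahead of it (ctrl.tip_extent is the distance from the TCP to the fingertips, in m); z points along the fingers, y is the line along which they close (so a half turn about z gives the same grasp; the last joint's range is limited). The gripper opens to 85 mm and grips with 20 to 120 N. Pads are 22 mm wide; open, the fingers measure 114 mm over their backs; the gripper's body (76 mm by 85 mm) begins 54 mm behind the grasp point. The pads swing forward as they close: fully open they stand 13 mm farther back than shut.
Start: joints at [1.231, 0.053, 1.613, -0, 1.476, -0.119], TCP at [0.137, 0.61, 0.304] pointing down, gripper open.
Joint ranges: [-3.01, 3.01], [-1.01, 2.22], [0.06, 2.58], [-1.02, 4.17], [0.09, 2.62], [-3.14, 3.14]. Speed limits (rad/s): [2.57, 2.57, 3.14, 3.14, 3.14, 3.14].

### API

Orientations are given as a rotation vector (axis times angle).
In Python, from station import ctrl gives the robot as it stands.
- The arm moves only by the tool apply_moves, never from a script. Its argument "rows" is one flat list of numbers, 6 for each row, row after row: the shift along the tool's x, y, z normalised to -1 to 1, where 1 is 0.6 m, then the turn, a rotation vector about the tool's x, y, z normalised to -1 to 1, where 1 is 90 degrees. A call has 1 to 20 rows; each row is the pose to reach, as a shift and turn from the pose commanded when the call began, along the tool's axes at that moment; what a row does not reach only later rows make up. A row lasts 1/10 s, in which the tool goes at most 50 mm and 8.59 degrees, less where a joint would pass 70% of its speed; a pose out of reach is approached as far as the arm can. A call with a number of a shift or a turn outside -1 to 1 is refused whole. A call with a gripper value outside its range is refused whole. "grip" is the opening, from 0 (shut) to 1 (fully open), set as the call begins (left out, the last holds). The fingers move at their own pace and stop on an object; "grip_force" is the grip in N (left out, the last holds). Time passes only in rows, so rows that repeat a pose let the fingers close. It gives the time, the measured TCP pose, the force, the opening and the grip force at its end, in the units of the state.
- ctrl.get_obs(): the state, without advancing time (a new reading comes with each control period).
- ctrl.get_image(name): name is "scene" or "side" or "wrist"; returns (picture, depth): 480x640x3 uint8, blue, green, red; 480x640 float32, m along the optical axis (not along the pixel's ray), 0 where there is no reading.
- ctrl.camera_model(name): a dict with "mtx" (3x3 intrinsics, pixels), "R" (3x3) and "t" (3): a world point X has camera coordinates R X + t; the wrist camera has in their place "tool_from_camera" (4x4, takes a point from camera to tool coordinates, whose origin is the TCP and whose axes are the flange's). Camera axes: x right, y down, z forward; pixel columns grow to the right and rows downward; lengths in m; the calibration is good to about 2 mm. A picture is of the moment at which its call begins: read the wrist's pose just before it. camera_model takes no time and is no camera call.
- ctrl.finish_job(): hands the job in; it is judged then, once.
The state is a dict: "t": time; "q": joint angles; "dq": joint speeds; "effort": joint torques, N m; "tool_pos": TCP position; "tool_rot": TCP orientation; "contact_force": force on the tool from outside, world axes, zero at the start; "wrist_torque": the same for the moment, N m; "opening": finger opening in m; "grip_force": force on a finger pad.
Only numpy, scipy, OpenCV 4.12 (cv2) and the standard library are available. Lean on these libraries where they do the work, as an engineer would, in place of code of your own. Each camera call takes 0.05 s, during which the arm holds its last target. There are 200 camera calls.

### The job

Take the bearing block out of the wooden stand and load it upright and fully down in the empty nest of the dial table; the nest closes off its ends, so set it down on the way (the rubber mat is clear for that) and take it the other way, and never let it drop. Let go of it, then by the upright posts turn the dial one position clockwise as seen from above, so that it clicks into its next detent with the loaded block in front of the drill bit: one click only, never back and never past it. Leave the other blocks in their nests and everything else where it is.

Things in the scene. Friction and masses are not known exactly. Their poses are not given: they have to be found in the camera images.
- dial (a joint): dial angle, rad: 0 at the start (in a detent), growing clockwise seen from above; next detent at 1.571. A spring pawl holds each detent: it takes 8 to 18 N at a post to push out; then the dial turns freely (1 N) and stays where left, until 0.15 rad before the next detent, where it resists as much, then drops in 0.07 rad before it and centres itself when let go; to push on past it takes 8 to 18 N again
- dial_centre (a point): centre of the dial's flat top, on its vertical axis; turns with the dial; its -x axis points to the empty nest. The dial is an aluminium disc 260 mm across, its top 62 mm above the bench, on a fixed grey base, with four nests 90 degrees apart and four posts between them
- seat0 (a point): where the block's centre must come to lie in the empty nest (at the start the one nearest the robot): 90 mm from the dial's axis, 30 mm above the dial's top, which is the nest's floor. Turns with the dial, axes as dial_centre: x along the radius, y across it. The block goes in with its 62 mm length along this y, broad faces looking along the radius (either way round)
- load_point (a point): fixed point on the floor under the empty nest's start place. Each nest: two upright steel end cheeks (8 mm thick, 30 mm wide, 66 mm apart, 68 mm high, then lips flaring out to 80 mm high) close off the block's two ends, leaving no room for fingers there; two ribs 6 mm high, 40 mm apart, stop it along the radius. Its broad faces are free above the ribs
- post0 (a point): top centre of an upright round steel post on the dial, 18 mm in diameter, 100 mm high above the dial's top, 115 mm from the axis; turns with the dial. It stands 45 degrees anticlockwise (seen from above) of the empty nest: at the start to its right as the robot sees it
- post1 (a point): the next post, alike, 90 degrees anticlockwise from post0: it starts on the far right of the dial as the robot sees it and comes to where post0 was when the dial is turned one position. Two more posts stand on the left half, near the drill
- bit_tip (a point): tip of the horizontal drill bit of the fixed drill unit on the left of the dial (the base frame's +y side): 145 mm from the dial's axis, 94 mm above the bench, pointing at the axis; the green motor behind it is 76 mm thick with its axis at the same height, with a 150 mm high switch box on top
- block_centre (a point): centre of the bearing block to load, half-way up: a bare aluminium bearing block, 62 mm long (its x) by 36 mm wide (its y) by 60 mm high, with a round bore showing on its two broad faces (the +y and -y faces, 62 x 60 mm). 0.25 to 0.5 kg. It starts upright in any one of the stand's three slots, the only metal block there
- slot1 (a point): centre of the floor of the stand's middle slot, 12 mm above the bench; axes are the stand's. Fixed light-wood rack: four upright walls, 15 mm thick, 50 mm long (along x), 64 mm above the slot floors; slots 39 mm wide, 54 mm apart along y. The block stands length along x, its broad faces covered by the walls to above its top, its ends projecting 6 mm, free for the fingers
- mat_top (a point): centre of the top of a clear black rubber mat on the bench, 150 mm along its x by 130 mm along its y, its top 3 mm above the bench: free room to set the block down
- packer1_centre (a point): centre of a low dark wooden packer, 62 x 34 x 28 mm, in a slot of the stand; leave it
- packer2_centre (a point): centre of the other, alike; leave it
- mate1_centre (a point): centre of a bearing block like the one to load, in the nest 90 degrees anticlockwise of the empty one (right side of the dial); it must stay in its nest
- mate2_centre (a point): the same, in the nest opposite the empty one (far side)
- mate3_centre (a point): the same, in the nest before the drill bit (left side)
- seat1 (a point): where mate1_centre belongs, turns with the dial
- seat2 (a point): where mate2_centre belongs, turns with the dial
- seat3 (a point): where mate3_centre belongs, turns with the dial
- can: white spray can, 64 mm across, 140 mm high, on the bench behind the mat and stand; origin under its centre; leave it
- bottle: yellow bottle, 70 mm across, 170 mm high, on the bench behind the mat and stand; origin under its centre; leave it
- hammer: hammer lying at the front left, close to the robot; leave it
- screwdriver: screwdriver lying at the front right, close to the robot, about 30 mm high; leave it
Not all that is in view belongs to the job. What is shaped like the part that bears block_centre but blue is not meant.

How it is judged:
By the outcome, as a careful person would: the job done as asked, in the order asked, and still so for the second after the job is handed in, with the robot touching nothing.
It also fails if it takes over 72 s, if anything falls off the work surface, if the arm or the gripper's body presses on something with over 40 N, if the wrist force passes 120 N, or if a joint passes its speed limit or range.

## Working session

There is one attempt and no reset: what is moved stays moved. The work goes in short steps, Python scripts to look and compute and a tool call to move; the robot and the scene stay as the last step left them, time stands still between calls to the robot, and variables do not carry over. Pictures are saved under pics/ and viewed, at most 12 in all, crops included, and the job is handed in when it is done.

Besides the shell and the picture viewer there is one more tool, called after ">>>" in YAML: its name, and indented under it one key for each argument. apply_moves: Moves the arm, as the interface text tells. Its arguments: {"type":"object","properties":{"rows":{"type":"array","items":{"type":"number"}},"grip":{"type":"number"},"grip_force":{"type":"number"}},"required":["rows"]}

```bash
ls; mkdir -p pics; python3 - <<'E'
from station import ctrl
import cv2,numpy as np
o=ctrl.get_obs();print({k:np.round(v,3) for k,v in o.items()},ctrl.tip_extent)
for n in("scene","side"):
    p,d=ctrl.get_image(n);cv2.imwrite(f"pics/{n}0.png",p);np.savez(f"{n}0.npz",p=p,d=d)
    m=ctrl.camera_model(n);print(n,m)
print(ctrl.camera_model("wrist"))
E
```

```text
pics
{'t': np.float64(0.0), 'q': array([ 1.231,  0.053,  1.614, -0.   ,  1.476, -0.119]), 'dq': array([-0.   ,  0.002, -0.   , -0.   , -0.001, -0.001]), 'effort': array([ 1.0000e-03, -3.9368e+01, -3.7017e+01, -0.0000e+00,  7.0000e-03,
       -0.0000e+00]), 'tool_pos': array([0.137, 0.609, 0.303]), 'tool_rot': array([-3.460e-01, -3.122e+00,  3.000e-03]), 'contact_force': array([ 0.721, -0.53 , -0.196]), 'wrist_torque': array([-0.032, -0.026,  0.024]), 'grip_force': np.float64(0.0), 'opening': np.float64(0.085)} 0.0726
scene {'mtx': array([[621.13027217,   0.        , 309.31034362],
       [  0.        , 621.13027217, 235.1011299 ],
       [  0.        ,   0.        ,   1.        ]]), 'R': array([[ 0.75061296,  0.660711  , -0.00641456],
       [ 0.54618241, -0.62590551, -0.55671093],
       [-0.37183995,  0.41437092, -0.83068152]]), 't': array([-0.35762165, -0.23830593,  1.7413416 ])}
side {'mtx': array([[616.09045787,   0.        , 311.88994506],
       [  0.        , 616.09045787, 243.24895013],
       [  0.        ,   0.        ,   1.        ]]), 'R': array([[ 9.98769554e-01, -4.95920575e-02, -7.57483602e-05],
       [-2.86658634e-02, -5.76074368e-01, -8.16894480e-01],
       [ 4.04678413e-02,  8.15891507e-01, -5.76787138e-01]]), 't': array([-0.52047973,  0.10866407,  1.57674087])}
{'mtx': array([[349.74174178,   0.        , 320.0842997 ],
       [  0.        , 349.74174178, 239.17874989],
       [  0.        ,   0.        ,   1.        ]]), 'tool_from_camera': array([[-1.02610379e-03, -9.65365254e-01, -2.60900122e-01,
         6.64291368e-02],
       [ 9.99998165e-01, -5.68442199e-04, -1.82961801e-03,
         1.93686996e-04],
       [ 1.61794301e-03, -2.60901520e-01,  9.65364066e-01,
        -6.96428443e-02],
       [ 0.00000000e+00,  0.00000000e+00,  0.00000000e+00,
         1.00000000e+00]])}
```

View pics/scene0.png

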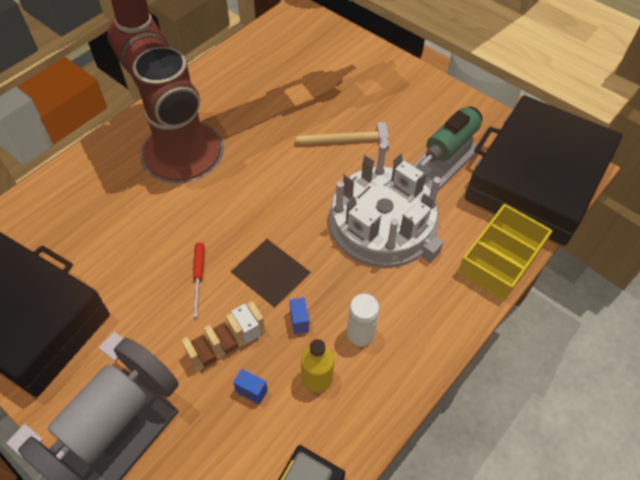

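View pics/side0.png

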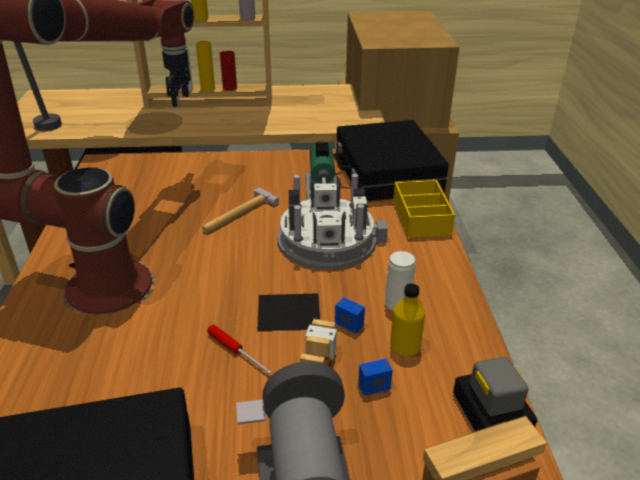

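The scene view shows the metal block in the stand at (245,322), with dark packers at (203,352) and (224,342). The mat is at (270,271) and the dial hub at (385,207). The blue blocks at (299,316) and (250,386) are decoys. The drill is at (455,140). Next I'll enlarge the stand and dial.

```bash
cat > h.py <<'E'
import numpy as np,cv2
from station import ctrl
from scipy.spatial.transform import Rotation as Ro
def cloud(n,d,m=None,T=None):
    m=m or ctrl.camera_model(n);K=m["mtx"];v,u=np.mgrid[:480,:640]
    C=np.stack([(u-K[0,2])/K[0,0]*d,(v-K[1,2])/K[1,1]*d,d],-1)
    if T is not None: return C@T[:3,:3].T+T[:3,3]
    return (C-m["t"])@m["R"]
def wristT(o):
    T=np.eye(4);T[:3,:3]=Ro.from_rotvec(o["tool_rot"]).as_matrix();T[:3,3]=o["tool_pos"]
    return T@ctrl.camera_model("wrist")["tool_from_camera"]
E
python3 - <<'E'
from h import *
z=np.load("scene0.npz");p=z["p"];X=cloud("scene",z["d"]);np.save("sX.npy",X)
a=cv2.resize(p[285:375,170:290],None,fx=3.33,fy=3.33*1.0,interpolation=cv2.INTER_CUBIC)
b=cv2.resize(p[140:265,315:455],None,fx=4,fy=4,interpolation=cv2.INTER_CUBIC)
out=np.zeros((500,400+560,3),np.uint8);out[:a.shape[0],:a.shape[1]]=a[:500];out[:500,400:960]=b
out=cv2.resize(out,None,fx=.83,fy=.83);cv2.imwrite("pics/c1.png",out)
for u,v in [(385,207),(245,322),(270,271),(338,188),(392,230),(299,316),(408,180),(363,218),(416,215)]:print(u,v,np.round(X[v,u],3))
# table
print(np.round(X[250,150],4))
# dark mat
g=p.astype(int).max(2);M=(g<75)&(abs(X[...,2]-.003)<.012);M[:, :225]=0;M[:,315:]=0;M[:235]=0;M[308:]=0
pts=X[M][:,:2].astype(np.float32);print("mat",len(pts),cv2.minAreaRect(pts),X[M][:,2].mean())
# dial top
Q=X[(abs(X[...,2]-.062)<.004)&(abs(X[...,0]-X[207,385,0])<.16)&(abs(X[...,1]-X[207,385,1])<.16)]
c,r=cv2.minEnclosingCircle(Q[:,:2].astype(np.float32));print("dial",c,r,np.median(Q[:,2]))
# post tops
P=(abs(X[...,2]-.162)<.006)&(np.hypot(X[...,0]-c[0],X[...,1]-c[1])<.14)
n,l,s,ce=cv2.connectedComponentsWithStats(P.astype(np.uint8))
for i in range(1,n):
    if s[i,4]>4:
        q=X[l==i].mean(0);print("post",ce[i],s[i,4],np.round(q,4),np.hypot(*(q[:2]-c)),np.degrees(np.arctan2(q[1]-c[1],q[0]-c[0])))
# stand
for lo,hi in((.066,.071),(.0715,.082)):
    P=(X[...,2]>lo)&(X[...,2]<hi);P[:300]=0;P[375:]=0;P[:,:175]=0;P[:,280:]=0
    n,l,s,ce=cv2.connectedComponentsWithStats(P.astype(np.uint8))
    for i in range(1,n):
        if s[i,4]>15:
            q=X[l==i];print("st",lo,ce[i],s[i,4],np.round(q.mean(0),4),cv2.minAreaRect(q[:,:2].astype(np.float32)))
E
```

```text
385 207 [0.577 0.17  0.072]
245 322 [ 0.536 -0.281  0.071]
270 271 [ 0.455 -0.122 -0.003]
338 188 [0.492 0.086 0.158]
392 230 [0.653 0.087 0.137]
299 316 [ 0.612 -0.188  0.06 ]
408 180 [0.584 0.249 0.11 ]
363 218 [0.576 0.079 0.12 ]
416 215 [0.664 0.17  0.117]
[ 0.1862 -0.2758 -0.0025]
mat 83 ((0.4950132966041565, -0.1353297233581543), (0.05483207106590271, 0.0968376100063324), 11.334029197692871) 0.0023492222027634213
dial (0.5728946328163147, 0.17474238574504852) 0.1311555653810501 0.06173266342598818
post [382.60526316 146.23684211] 38 [0.4928 0.2564 0.1606] 0.11442189575181996 134.44264149632656
post [436.65909091 180.59090909] 44 [0.6552 0.2548 0.1601] 0.11477632257619248 44.211292361116634
post [339.94736842 184.55263158] 38 [0.4907 0.0947 0.1609] 0.11472982916990866 -135.79420838130358
post [394.53191489 222.21276596] 47 [0.6529 0.0925 0.1608] 0.11471742353513795 -45.78604745834343
st 0.066 [244.98159509 319.36809816] 163 [ 0.5309 -0.2763  0.0692] ((0.5324341058731079, -0.27613094449043274), (0.03904945030808449, 0.05822909250855446), 72.60123443603516)
st 0.0715 [244.31691649 318.19271949] 467 [ 0.5301 -0.2767  0.0747] ((0.5297378897666931, -0.27547070384025574), (0.0691908448934555, 0.06275808066129684), 74.54174041748047)
st 0.0715 [211.64285714 335.51428571] 140 [ 0.5064 -0.3532  0.0757] ((0.5055563449859619, -0.35285672545433044), (0.014741670340299606, 0.05143427476286888), 74.19873046875)
st 0.0715 [189.13868613 347.91970803] 137 [ 0.491  -0.4048  0.0756] ((0.4900282025337219, -0.4044007360935211), (0.015026954002678394, 0.04918716102838516), 72.76065063476562)
```

View pics/c1.png

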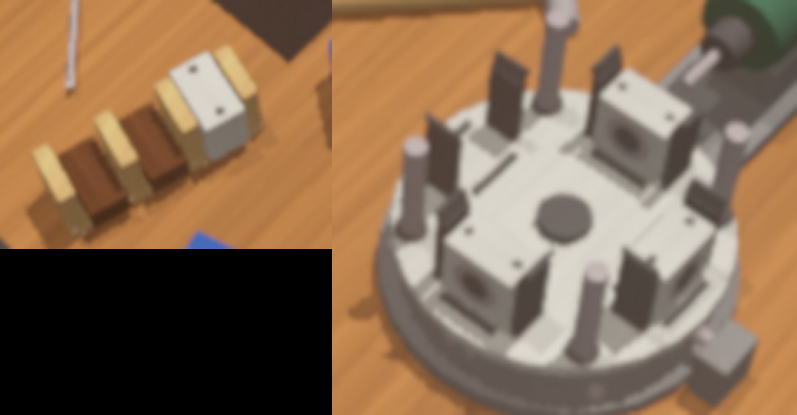

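The crop confirms the target: the only metal block, light grey with two screw holes, sits in the end slot nearest the dial. The empty nest faces the robot. Now the mat centre and a move helper.

```bash
cat >> h.py <<'E'
def plan(x,y,z,ang,tilt=None):
    """shift/turn (normalised) from present pose to TCP x,y,z, tool y at ang deg (world), pointing down"""
    o=ctrl.get_obs();R=Ro.from_rotvec(o["tool_rot"]).as_matrix()
    a=np.radians(ang);yv=np.array([np.cos(a),np.sin(a),0]);zv=np.array([0,0,-1.]);G=np.stack([np.cross(yv,zv),yv,zv],1)
    s=R.T@(np.array([x,y,z])-o["tool_pos"])/.6;r=Ro.from_matrix(R.T@G).as_rotvec()/(np.pi/2)
    print(np.round(s,4),np.round(r,4),"dist",round(np.linalg.norm(s)*.6,4))
E
python3 - <<'E'
from h import *
m=ctrl.camera_model("scene")
def onz(u,v,z):
    r=m["R"].T@np.linalg.solve(m["mtx"],[u,v,1]);c=-m["R"].T@m["t"];return c+r*(z-c[2])/r[2]
P=[onz(*q,.003) for q in[(232,271),(268,240),(310,271),(273,305)]]
print(np.round(P,3),np.mean(P,0),[np.linalg.norm(P[i]-P[i-1]) for i in range(4)])
plan(.42,-.02,.30,30)
E
```

```text
[[ 0.388 -0.185  0.003]
 [ 0.392 -0.061  0.003]
 [ 0.531 -0.06   0.003]
 [ 0.527 -0.187  0.003]] [ 0.45942303 -0.12335771  0.003     ] [np.float64(0.13920873435416214), np.float64(0.12382603128076944), np.float64(0.1397232296588806), np.float64(0.12732148171378546)]
[-0.6904 -0.9202  0.0062] [-1.200e-03  4.000e-04  5.261e-01] dist 0.6902
```

>>> apply_moves:
  rows: [-0.69, -0.92, 0.006, 0, 0, 0.526, -0.69, -0.92, 0.006, 0, 0, 0.526, -0.69, -0.92, 0.006, 0, 0, 0.526, -0.69, -0.92, 0.006, 0, 0, 0.526, -0.69, -0.92, 0.006, 0, 0, 0.526, -0.69, -0.92, 0.006, 0, 0, 0.526, -0.69, -0.92, 0.006, 0, 0, 0.526, -0.69, -0.92, 0.006, 0, 0, 0.526, -0.69, -0.92, 0.006, 0, 0, 0.526, -0.69, -0.92, 0.006, 0, 0, 0.526, -0.69, -0.92, 0.006, 0, 0, 0.526, -0.69, -0.92, 0.006, 0, 0, 0.526, -0.69, -0.92, 0.006, 0, 0, 0.526, -0.69, -0.92, 0.006, 0, 0, 0.526, -0.69, -0.92, 0.006, 0, 0, 0.526]
  grip: 1

```text
t: 1.6
tool_pos: [0.4207, -0.0231, 0.2998]
tool_rot: [-1.579, -2.715, 0.002]
contact_force: [-0.4, 0.3, -0.3]
opening: 0.0852
grip_force: 0.0
```

```bash
python3 -c "
from h import *
plan(.52,-.30,.27,-16.8)"
```

```text
[-0.4829 -0.0842  0.0499] [-8.00e-04  5.00e-04  5.16e-01] dist 0.2957
```

>>> apply_moves:
  rows: [-0.484, -0.084, 0.05, 0, 0, 0.516, -0.484, -0.084, 0.05, 0, 0, 0.516, -0.484, -0.084, 0.05, 0, 0, 0.516, -0.484, -0.084, 0.05, 0, 0, 0.516, -0.484, -0.084, 0.05, 0, 0, 0.516, -0.484, -0.084, 0.05, 0, 0, 0.516, -0.484, -0.084, 0.05, 0, 0, 0.516, -0.484, -0.084, 0.05, 0, 0, 0.516, -0.484, -0.084, 0.05, 0, 0, 0.516]

```text
t: 2.5
tool_pos: [0.5214, -0.2949, 0.2702]
tool_rot: [-2.514, -1.882, -0.0]
contact_force: [1.0, 0.4, -0.6]
opening: 0.0855
grip_force: 0.0
```

```bash
python3 - <<'E'
from h import *
o=ctrl.get_obs();print(np.round(o["tool_pos"],4),np.round(o["dq"],3));T=wristT(o);p,d=ctrl.get_image("wrist");cv2.imwrite("pics/w1.png",p)
X=cloud("wrist",d,T=T);np.savez("w1.npz",p=p,X=X)
D=np.hypot(X[...,0]-.529,X[...,1]+.2755)
sat=p.astype(int).max(2)-p.astype(int).min(2)
for lo,hi,c in((.064,.0735,lambda s:s<45),(.0735,.085,lambda s:s>=25)):
    P=(X[...,2]>lo)&(X[...,2]<hi)&c(sat)&(np.hypot(X[...,0]-.515,X[...,1]+.32)<.15)
    P=cv2.morphologyEx(P.astype(np.uint8),cv2.MORPH_OPEN,np.ones((3,3)))
    n,l,s,ce=cv2.connectedComponentsWithStats(P)
    for i in range(1,n):
        if s[i,4]>150:
            q=X[l==i];print(lo,np.round(ce[i]),s[i,4],np.round(np.median(q,0),4),np.round(cv2.minAreaRect(q[:,:2].astype(np.float32)),4) if 0 else cv2.minAreaRect(q[:,:2].astype(np.float32)))
E
```

```text
[ 0.5214 -0.2949  0.2702] [ 0.009 -0.02   0.006 -0.003 -0.002  0.001]
0.064 [318. 202.] 3601 [ 0.5258 -0.2724  0.0717] ((0.5252649188041687, -0.2735755145549774), (0.03632892295718193, 0.061775270849466324), 73.48812103271484)
0.0735 [317. 169.] 1310 [ 0.5326 -0.2473  0.0757] ((0.5323944687843323, -0.24745412170886993), (0.014041570015251637, 0.049486178904771805), 73.5080795288086)
0.0735 [317. 238.] 1157 [ 0.5173 -0.2988  0.0757] ((0.5174383521080017, -0.2988719344139099), (0.014947314746677876, 0.04983549565076828), 73.93544006347656)
0.0735 [318. 301.] 987 [ 0.5021 -0.35    0.0757] ((0.502099871635437, -0.3504470884799957), (0.014650776982307434, 0.04895548149943352), 73.71417999267578)
0.0735 [318. 359.] 873 [ 0.4873 -0.402   0.0758] ((0.48681381344795227, -0.40209469199180603), (0.015484297648072243, 0.04936899617314339), 73.8409652709961)
```

View pics/w1.png

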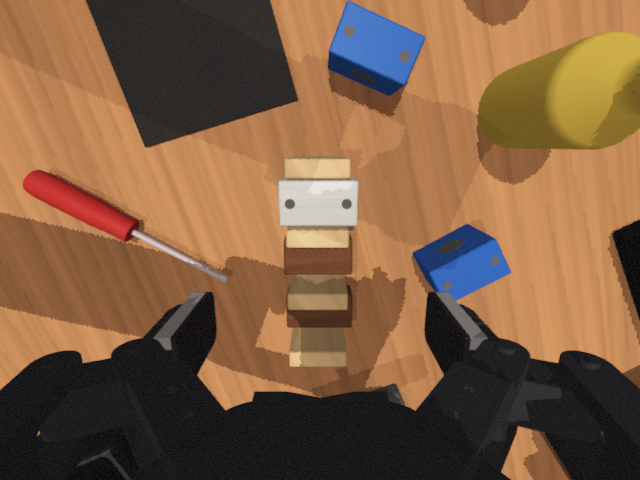

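The wrist view shows the metal block between two wood walls at (318,202). The brown packers are at (318,254) and (318,310), and both blue decoys are clear of the finger path. The block is at (0.525,-0.2734) with its length along -16.4°, and its 62×36 mm footprint and 72 mm top height both match.

```bash
python3 -c "
from h import *
plan(.525,-.2733,.101,-16.4)"
```

```text
[ 0.0358 -0.0044  0.2826] [ 0.0001 -0.0002  0.0007] dist 0.171
```

>>> apply_moves:
  rows: [0.036, -0.0045, 0.08, 0, 0, 0, 0.036, -0.0045, 0.14, 0, 0, 0, 0.036, -0.0045, 0.19, 0, 0, 0, 0.036, -0.0045, 0.225, 0, 0, 0, 0.036, -0.0045, 0.255, 0, 0, 0, 0.036, -0.0045, 0.275, 0, 0, 0, 0.036, -0.0045, 0.282, 0, 0, 0, 0.036, -0.0045, 0.282, 0, 0, 0, 0.036, -0.0045, 0.282, 0, 0, 0]

```text
t: 3.45
tool_pos: [0.5257, -0.2748, 0.1024]
tool_rot: [2.514, 1.88, 0.001]
contact_force: [1.1, 0.2, 0.7]
opening: 0.0853
grip_force: 0.0
```

>>> apply_moves:
  rows: [0, 0, 0, 0, 0, 0, 0, 0, 0, 0, 0, 0, 0, 0, 0, 0, 0, 0, 0, 0, 0, 0, 0, 0, 0, 0, 0, 0, 0, 0, 0, 0, 0, 0, 0, 0, 0, 0, 0, 0, 0, 0, 0, 0, 0, 0, 0, 0]
  grip: 0.5
  grip_force: 45

```text
t: 4.25
tool_pos: [0.5256, -0.2751, 0.1024]
tool_rot: [2.515, 1.88, 0.001]
contact_force: [-0.3, 0.2, 6.0]
opening: 0.0609
grip_force: 50.5
```

>>> apply_moves:
  rows: [0, 0, -0.008, 0, 0, 0, 0, 0, -0.02, 0, 0, 0, 0, 0, -0.04, 0, 0, 0, 0, 0, -0.065, 0, 0, 0, 0, 0, -0.095, 0, 0, 0, 0, 0, -0.125, 0, 0, 0, 0, 0, -0.15, 0, 0, 0, 0, 0, -0.165, 0, 0, 0, 0, 0, -0.17, 0, 0, 0, 0, 0, -0.17, 0, 0, 0]

```text
t: 5.25
tool_pos: [0.5251, -0.2747, 0.2034]
tool_rot: [2.516, 1.881, 0.0]
contact_force: [0.2, -0.4, -2.9]
opening: 0.0617
grip_force: 49.9
```

```bash
python3 -c "
from h import *
o=ctrl.get_obs();print(o['opening'],o['grip_force'],o['contact_force'],o['wrist_torque'])
plan(.46,-.123,.2,-16.4)"
```

```text
0.061668627843993996 49.856348633766174 [ 0.18434054 -0.35772765 -2.91274399] [-0.01414279  0.01752638 -0.01331287]
[ 0.2118 -0.1755  0.0056] [ 0.0002  0.0001 -0.0003] dist 0.1651
```

>>> apply_moves:
  rows: [0.015, -0.012, 0, 0, 0, 0, 0.04, -0.033, 0, 0, 0, 0, 0.075, -0.062, 0, 0, 0, 0, 0.11, -0.091, 0, 0, 0, 0, 0.145, -0.12, 0, 0, 0, 0, 0.175, -0.145, 0, 0, 0, 0, 0.197, -0.163, 0, 0, 0, 0, 0.208, -0.172, 0, 0, 0, 0, 0.212, -0.175, 0, 0, 0, 0, 0.212, -0.175, 0, 0, 0, 0, 0.212, -0.175, 0.03, 0, 0, 0, 0.212, -0.175, 0.065, 0, 0, 0, 0.212, -0.175, 0.1, 0, 0, 0, 0.212, -0.175, 0.13, 0, 0, 0, 0.212, -0.175, 0.15, 0, 0, 0, 0.212, -0.175, 0.16, 0, 0, 0, 0.212, -0.175, 0.165, 0, 0, 0, 0.212, -0.175, 0.165, 0, 0, 0]

```text
t: 7.05
tool_pos: [0.4607, -0.1232, 0.1044]
tool_rot: [2.516, 1.881, 0.0]
contact_force: [0.5, 0.3, -1.7]
opening: 0.0616
grip_force: 50.0
```

>>> apply_moves:
  rows: [0, 0, 0.005, 0, 0, 0, 0, 0, 0.009, 0, 0, 0, 0, 0, 0.013, 0, 0, 0, 0, 0, 0.016, 0, 0, 0, 0, 0, 0.017, 0, 0, 0, 0, 0, 0.018, 0, 0, 0, 0, 0, 0.0185, 0, 0, 0, 0, 0, 0.0185, 0, 0, 0]

```text
t: 7.85
tool_pos: [0.4605, -0.123, 0.0934]
tool_rot: [2.516, 1.881, 0.0]
contact_force: [-0.9, 0.0, -0.1]
opening: 0.0615
grip_force: 50.3
```

>>> apply_moves:
  rows: [0, 0, 0.001, 0, 0, 0, 0, 0, 0.002, 0, 0, 0, 0, 0, 0.002, 0, 0, 0, 0, 0, 0.002, 0, 0, 0]

```text
t: 8.25
tool_pos: [0.4606, -0.1231, 0.0934]
tool_rot: [-2.515, -1.881, 0.001]
contact_force: [-6.6, 1.9, 9.4]
opening: 0.0618
grip_force: 51.5
```

Supported: the upward force rose to 9 N. Now I'll release and rise.

>>> apply_moves:
  rows: [0, 0, 0, 0, 0, 0, 0, 0, 0, 0, 0, 0, 0, 0, 0, 0, 0, 0, 0, 0, 0, 0, 0, 0, 0, 0, 0, 0, 0, 0, 0, 0, 0, 0, 0, 0]
  grip: 1

```text
t: 8.85
tool_pos: [0.4603, -0.1229, 0.0917]
tool_rot: [-2.516, -1.881, 0.0]
contact_force: [-0.3, -0.7, 0.3]
opening: 0.0853
grip_force: 0.0
```

>>> apply_moves:
  rows: [0, 0, -0.02, 0, 0, 0, 0, 0, -0.06, 0, 0, 0, 0, 0, -0.12, 0, 0, 0, 0, 0, -0.19, 0, 0, -0.1, 0, 0, -0.19, 0, 0, -0.9, 0, 0, -0.19, 0, 0, -1, 0, 0, -0.19, 0, 0, -1, 0, 0, -0.19, 0, 0, -1, 0, 0, -0.19, 0, 0, -1, 0, 0, -0.19, 0, 0, -1, 0, 0, -0.19, 0, 0, -1, 0, 0, -0.19, 0, 0, -1, 0, 0, -0.19, 0, 0, -1, 0, 0, -0.19, 0, 0, -1, 0, 0, -0.19, 0, 0, -1, 0, 0, -0.19, 0, 0, -1]

```text
t: 10.45
tool_pos: [0.4604, -0.123, 0.2064]
tool_rot: [0.451, 3.108, -0.0]
contact_force: [0.2, -0.4, -0.2]
opening: 0.0854
grip_force: 0.0
```

```bash
cat > wm.py <<'E'
from h import *
import sys
o=ctrl.get_obs();print(np.round(o["tool_pos"],4),np.round(o["dq"],3));T=wristT(o);p,d=ctrl.get_image("wrist");cv2.imwrite(f"pics/{sys.argv[1]}.png",p)
X=cloud("wrist",d,T=T);np.savez(sys.argv[1]+".npz",p=p,X=X)
E
python3 wm.py w2; python3 - <<'E'
from h import *
X=np.load("w2.npz")["X"]
P=(abs(X[...,2]-.063)<.005)&(np.hypot(X[...,0]-.46,X[...,1]+.123)<.05)
P=cv2.morphologyEx(P.astype(np.uint8),cv2.MORPH_OPEN,np.ones((3,3)))>0
q=X[P];print(len(q),np.median(q,0),cv2.minAreaRect(q[:,:2].astype(np.float32)))
plan(.46,-.123,.16,73.6)
E
```

```text
[ 0.4604 -0.123   0.2064] [ 0.001  0.003  0.001 -0.001 -0.004 -0.003]
5168 [ 0.45840299 -0.12058118  0.06267607] ((0.46047091484069824, -0.12107738107442856), (0.036048561334609985, 0.06150684133172035), 73.5569076538086)
[ 0.0006 -0.0002  0.0772] [-0.      0.0004 -0.0012] dist 0.0463
```

View pics/w2.png

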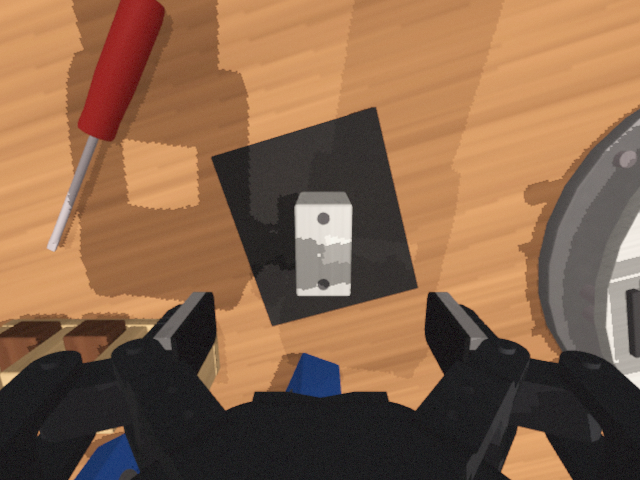

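The block stands upright on the mat at about (323,250), square to the gripper. Next I'll descend and grip across the broad faces.

>>> apply_moves:
  rows: [0, 0, 0.04, 0, 0, 0, 0, 0, 0.08, 0, 0, 0, 0, 0, 0.115, 0, 0, 0, 0, 0, 0.145, 0, 0, 0, 0, 0, 0.168, 0, 0, 0, 0, 0, 0.18, 0, 0, 0, 0, 0, 0.186, 0, 0, 0, 0, 0, 0.186, 0, 0, 0]

```text
t: 11.3
tool_pos: [0.4605, -0.123, 0.0943]
tool_rot: [0.449, 3.109, -0.0]
contact_force: [-0.5, 1.4, 0.7]
opening: 0.0854
grip_force: 0.0
```

>>> apply_moves:
  rows: [0, 0, 0, 0, 0, 0, 0, 0, 0, 0, 0, 0, 0, 0, 0, 0, 0, 0, 0, 0, 0, 0, 0, 0, 0, 0, 0, 0, 0, 0, 0, 0, 0, 0, 0, 0, 0, 0, 0, 0, 0, 0, 0, 0, 0, 0, 0, 0, 0, 0, 0, 0, 0, 0, 0, 0, 0, 0, 0, 0]
  grip: 0.2
  grip_force: 50

```text
t: 12.3
tool_pos: [0.4609, -0.1231, 0.0949]
tool_rot: [0.449, 3.108, -0.0]
contact_force: [0.2, 1.3, 5.2]
opening: 0.0355
grip_force: 51.2
```

Grip is firm at 35.5 mm. Lift, then carry to the near side of the dial for a wrist look.

>>> apply_moves:
  rows: [0, 0, -0.01, 0, 0, 0, 0, 0, -0.03, 0, 0, 0, 0, 0, -0.06, 0, 0, 0, 0, 0, -0.1, 0, 0, 0, 0, 0, -0.15, 0, 0, 0, 0, 0, -0.2, 0, 0, 0, 0, 0, -0.25, 0, 0, 0, 0, 0, -0.3, 0, 0, 0, 0, 0, -0.335, 0, 0, 0, 0, 0, -0.355, 0, 0, 0, 0, 0, -0.36, 0, 0, 0, 0, 0, -0.36, 0, 0, 0]

```text
t: 13.5
tool_pos: [0.46, -0.1229, 0.3096]
tool_rot: [-0.449, -3.108, -0.0]
contact_force: [-0.2, -0.7, -3.0]
opening: 0.0353
grip_force: 50.5
```

```bash
python3 -c "
from h import *
o=ctrl.get_obs();print(o['opening'],o['grip_force'],o['contact_force'],o['wrist_torque'])
plan(.48,.12,.31,-0.73)"
```

```text
0.03532167212909838 50.50752103328705 [-0.15807008 -0.6700964  -2.95973975] [0.02919427 0.03291116 0.00166945]
[ 0.0825  0.3977 -0.0006] [-4.000e-04 -5.000e-04  8.255e-01] dist 0.2437
```

>>> apply_moves:
  rows: [0.005, 0.025, 0, 0, 0, 0.05, 0.015, 0.07, 0, 0, 0, 0.13, 0.025, 0.12, 0, 0, 0, 0.21, 0.035, 0.17, 0, 0, 0, 0.29, 0.045, 0.22, 0, 0, 0, 0.37, 0.055, 0.27, 0, 0, 0, 0.45, 0.065, 0.315, 0, 0, 0, 0.53, 0.073, 0.35, 0, 0, 0, 0.61, 0.078, 0.375, 0, 0, 0, 0.69, 0.081, 0.39, 0, 0, 0, 0.76, 0.0825, 0.397, 0, 0, 0, 0.81, 0.0825, 0.3975, 0, 0, 0, 0.8255, 0.0825, 0.3975, 0, 0, 0, 0.8255, 0.0825, 0.3975, 0, 0, 0, 0.8255]

```text
t: 14.9
tool_pos: [0.48, 0.1195, 0.3093]
tool_rot: [-2.234, -2.207, 0.002]
contact_force: [-0.1, 0.5, -2.8]
opening: 0.0356
grip_force: 50.6
```

```bash
python3 wm.py w3; python3 - <<'E'
from h import *
X=np.load("w3.npz")["X"];c=np.array([.571,.176])
r=np.hypot(X[...,0]-c[0],X[...,1]-c[1])
def comp(P,k,nm):
    n,l,s,ce=cv2.connectedComponentsWithStats(P.astype(np.uint8))
    for i in range(1,n):
        if s[i,4]>k:
            q=X[l==i];mr=cv2.minAreaRect(q[:,:2].astype(np.float32));print(nm,np.round(ce[i]),s[i,4],np.round(q.mean(0),4),np.round(mr[0],4),np.round(mr[1],4),round(mr[2],1))
comp((abs(X[...,2]-.162)<.005)&(r<.14),20,"post")
comp((abs(X[...,2]-.142)<.004)&(r<.14),20,"lip")
comp((abs(X[...,2]-.068)<.003)&(r<.14),40,"rib")
comp((abs(X[...,2]-.122)<.004)&(r<.14),200,"mate")
comp((abs(X[...,2]-.072)<.003)&(r<.03),40,"hub")
E
```

```text
[0.48   0.1195 0.3093] [-0.003 -0.006 -0.006  0.001 -0.     0.002]
post [334.  10.] 614 [0.4888 0.2566 0.1611] [0.4889 0.2563] [0.0105 0.0171] 89.4
post [625.  10.] 599 [0.6483 0.2542 0.1608] [0.6495 0.2543] [0.011  0.0163] 83.7
post [574. 280.] 614 [0.6476 0.0961 0.1612] [0.6488 0.0956] [0.0181 0.0173] 11.0
lip [401.  14.] 262 [0.5295 0.2602 0.1412] [0.5299 0.2607] [0.0156 0.0062] 89.0
lip [535.  14.] 361 [0.61   0.2592 0.1408] [0.6104 0.2595] [0.0073 0.0156] 1.5
lip [594.  20.] 331 [0.6452 0.2553 0.142 ] [0.6471 0.2553] [0.0098 0.0178] 28.1
lip [332.  28.] 104 [0.4881 0.2529 0.1422] [0.4886 0.2535] [0.0053 0.0159] 84.9
lip [319.  89.] 511 [0.4799 0.2192 0.1411] [0.4798 0.2192] [0.0065 0.0294] 89.1
lip [603.  89.] 562 [0.6589 0.2168 0.1411] [0.6596 0.2167] [0.0069 0.0315] 88.2
lip [319. 214.] 398 [0.479  0.1389 0.1412] [0.4787 0.1389] [0.0068 0.0294] 87.5
lip [578. 215.] 436 [0.6576 0.1362 0.1412] [0.6582 0.1363] [0.0068 0.0311] 89.1
lip [550. 267.] 197 [0.6435 0.0985 0.1421] [0.6446 0.098 ] [0.0178 0.0101] 58.5
lip [387. 276.] 233 [0.5272 0.0927 0.1414] [0.5275 0.0922] [0.023  0.00
[... 754 characters left out ...]
1 0.1764 0.0694] [0.5573 0.1753] [0.0193 0.0426] 11.4
rib [417. 227.] 365 [0.5677 0.1113 0.0676] [0.5681 0.1111] [0.0059 0.0504] 89.3
rib [500. 240.] 260 [0.6448 0.0975 0.0666] [0.6468 0.0963] [0.0255 0.0202] 63.0
rib [416. 234.] 127 [0.5666 0.1052 0.0682] [0.5669 0.1053] [0.0605 0.0064] 5.4
mate [459.  21.] 4385 [0.5717 0.2616 0.1215] [0.5749 0.2617] [0.0255 0.072 ] 89.4
mate [571.  30.] 251 [0.6453 0.2553 0.122 ] [0.6474 0.2554] [0.0102 0.018 ] 28.6
mate [569. 152.] 4618 [0.6577 0.1772 0.1216] [0.6589 0.1761] [0.0618 0.0375] 89.3
mate [436. 271.] 3615 [0.5692 0.0891 0.1218] [0.5727 0.0882] [0.0356 0.0721] 89.3
hub [424. 152.] 2030 [0.5686 0.1778 0.0716] [0.5689 0.1775] [0.0427 0.0425] 80.2
```

View pics/w3.png

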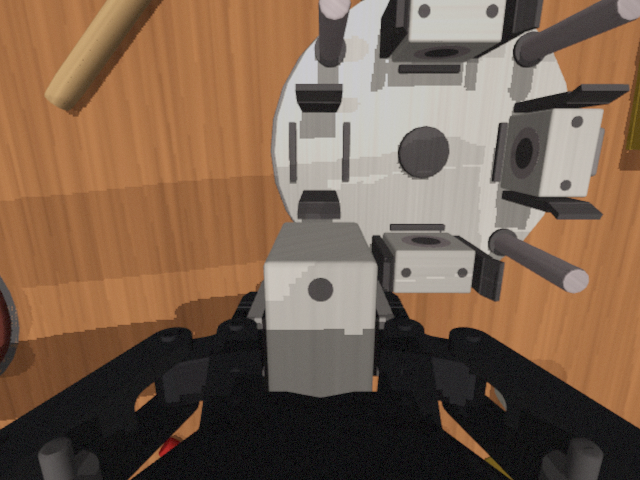

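The nest sits between cheeks at (319,95) and (319,205), with ribs at columns 293 and 346. It is empty and clear. I'll check where the held block really lies in the tool frame, to catch any wrist-camera bias.

```bash
python3 - <<'E'
from h import *
X=np.load("w3.npz")["X"];o=ctrl.get_obs();R=Ro.from_rotvec(o["tool_rot"]).as_matrix();Y=(X-o["tool_pos"])@R
b=Y[225:385,262:380].reshape(-1,3)
t=b[(abs(b[:,2]-.032)<.004)];print("top",len(t),np.median(t,0),t[:,:2].min(0),t[:,:2].max(0),np.percentile(t[:,:2],[1,99],axis=0))
e=b[(b[:,2]>.04)&(b[:,2]<.095)&(b[:,0]>.02)];print("end",len(e),np.median(e,0),np.percentile(e,[.5,99.5],axis=0))
for lo in(.04,.055,.07,.08):
    s=e[(e[:,2]>lo)&(e[:,2]<lo+.012)];print(lo,len(s),np.median(s[:,0]),np.percentile(s[:,1],[1,99]).mean())
print("toolx ang",np.degrees(np.arctan2(R[1,1],R[0,1])))
plan(.4793,.1785,.3093,-.7)
E
```

```text
top 14305 [ 0.01054439 -0.00076978  0.03256504] [-0.01349844 -0.02039455] [0.03157597 0.01930658] [[-0.01220922 -0.01959716]
 [ 0.03111794  0.01837063]]
end 2732 [ 0.03103841 -0.00043114  0.05728622] [[ 0.03038175 -0.01777682  0.04015789]
 [ 0.03148332  0.01656299  0.08493357]]
0.04 1004 0.03106063986907847 -0.0005462385548253065
0.055 712 0.031042420675259832 -0.0005258629264382406
0.07 531 0.031003493334732683 -0.0004923003511351203
0.08 205 0.03099863380682858 -0.0005199306548392141
toolx ang -0.705706328845414
[ 0.0984 -0.0026  0.0005] [-0.0006  0.0001 -0.0001] dist 0.059
```

```bash
python3 -c "
from h import *
plan(.4799,.179,.245,-.7)"
```

```text
[ 0.0992 -0.0015  0.1077] [-0.0006  0.0001 -0.0001] dist 0.0879
```

>>> apply_moves:
  rows: [0.015, 0, 0, 0, 0, 0, 0.04, -0.0005, 0, 0, 0, 0, 0.065, -0.001, 0, 0, 0, 0, 0.085, -0.0015, 0, 0, 0, 0, 0.096, -0.0015, 0, 0, 0, 0, 0.0992, -0.0015, 0.01, 0, 0, 0, 0.0992, -0.0015, 0.035, 0, 0, 0, 0.0992, -0.0015, 0.065, 0, 0, 0, 0.0992, -0.0015, 0.09, 0, 0, 0, 0.0992, -0.0015, 0.104, 0, 0, 0, 0.0992, -0.0015, 0.108, 0, 0, 0, 0.0992, -0.0015, 0.108, 0, 0, 0, 0.0992, -0.0015, 0.108, 0, 0, 0]

```text
t: 16.25
tool_pos: [0.4806, 0.1794, 0.2463]
tool_rot: [2.235, 2.207, 0.002]
contact_force: [-0.5, -0.2, -2.4]
opening: 0.0353
grip_force: 50.6
```

```bash
python3 wm.py w4; python3 - <<'E'
from h import *
z=np.load("w4.npz");X=z["X"];o=ctrl.get_obs();R=Ro.from_rotvec(o["tool_rot"]).as_matrix();Y=(X-o["tool_pos"])@R
c=(.4799,.179)
def comp(P,k,nm):
    n,l,s,ce=cv2.connectedComponentsWithStats(P.astype(np.uint8))
    for i in range(1,n):
        if s[i,4]>k:
            q=X[l==i];mr=cv2.minAreaRect(q[:,:2].astype(np.float32));print(nm,np.round(ce[i]),s[i,4],np.round(q.mean(0),4),np.round(mr[0],4),np.round(mr[1],4),round(mr[2],1))
r=np.hypot(X[...,0]-c[0],X[...,1]-c[1])
comp((abs(X[...,2]-.142)<.003)&(r<.15),100,"lip")
comp((abs(X[...,2]-.068)<.003)&(r<.2),100,"rib")
comp((abs(X[...,2]-.162)<.004)&(r<.2),100,"post")
E
```

```text
[0.4806 0.1794 0.2463] [ 0.002 -0.006 -0.008  0.     0.001  0.   ]
lip [423.  90.] 758 [0.5292 0.2688 0.1416] [0.5296 0.2685] [0.0299 0.0058] 89.1
lip [318. 197.] 652 [0.4796 0.22   0.1415] [0.4796 0.2199] [0.0056 0.0301] 89.3
rib [326. 131.] 273 [0.4857 0.2541 0.066 ] [0.4863 0.2553] [0.0148 0.0254] 60.2
rib [564. 135.] 202 [0.6481 0.2491 0.0664] [0.6497 0.2483] [0.0072 0.0215] 72.2
rib [449. 144.] 652 [0.5696 0.2444 0.0677] [0.5697 0.2444] [0.0053 0.05  ] 89.2
rib [535. 238.] 1137 [0.638  0.1767 0.0677] [0.6393 0.1724] [0.0719 0.0182] 85.3
rib [287. 214.] 156 [0.4564 0.1976 0.0676] [0.4565 0.1974] [0.0141 0.0058] 88.5
rib [350. 213.] 146 [0.5024 0.1972 0.0677] [0.5024 0.197 ] [0.0053 0.0133] 0.8
rib [429. 226.] 324 [0.5594 0.1873 0.0693] [0.5638 0.1838] [0.0436 0.0286] 39.7
rib [440. 321.] 570 [0.5739 0.1099 0.0676] [0.5736 0.1095] [0.0098 0.0492] 88.0
rib [529. 332.] 390 [0.6453 0.0988 0.0667] [0.6473 0.0968] [0.0257 0.0216] 51.7
post [338. 107.] 1468 [0.4888 0.2602 0.1615] [0.4889 0.2602] [0.0174 0.0173] 12.7
post [320. 225.] 302 [0.4804 0.2104 0.162 ] [0.4808 0.2103] [0.0009 0.0343] 89.0
post [632. 418.] 198 [0.6461 0.102  0.1606] [0.6475 0.1017] [0.0069 0.0097] 60.4
```

View pics/w4.png

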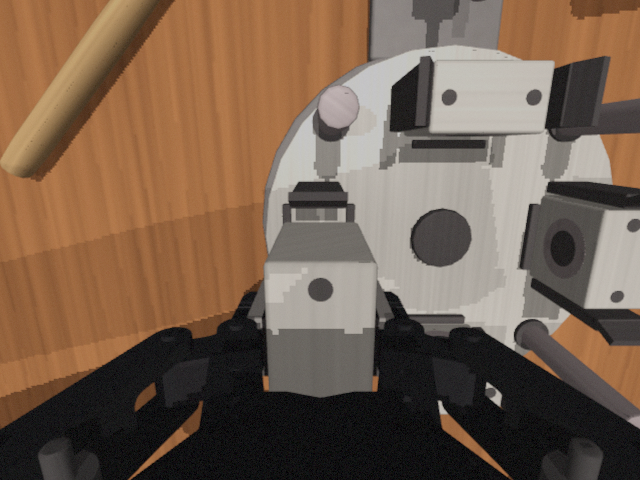

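In the wrist view the block hangs over the nest: +y cheek lip at (318,197), ribs at columns 287 and 350. The remaining correction is about -0.8 mm in x and +0.4 mm in y. I'll descend in stages and watch the force.

>>> apply_moves:
  rows: [0.0007, -0.0014, 0, 0, 0, 0, 0.0007, -0.0014, 0.008, 0, 0, 0, 0.0007, -0.0014, 0.018, 0, 0, 0, 0.0007, -0.0014, 0.028, 0, 0, 0, 0.0007, -0.0014, 0.038, 0, 0, 0, 0.0007, -0.0014, 0.048, 0, 0, 0, 0.0007, -0.0014, 0.055, 0, 0, 0, 0.0007, -0.0014, 0.06, 0, 0, 0, 0.0007, -0.0014, 0.06, 0, 0, 0]

```text
t: 17.2
tool_pos: [0.4791, 0.1797, 0.2088]
tool_rot: [-2.235, -2.207, 0.001]
contact_force: [-0.9, -0.1, -3.0]
opening: 0.0357
grip_force: 50.6
```

>>> apply_moves:
  rows: [0, 0, 0.008, 0, 0, 0, 0, 0, 0.018, 0, 0, 0, 0, 0, 0.028, 0, 0, 0, 0, 0, 0.038, 0, 0, 0, 0, 0, 0.048, 0, 0, 0, 0, 0, 0.058, 0, 0, 0, 0, 0, 0.066, 0, 0, 0, 0, 0, 0.07, 0, 0, 0, 0, 0, 0.07, 0, 0, 0]

```text
t: 18.1
tool_pos: [0.4791, 0.1797, 0.1669]
tool_rot: [-2.235, -2.207, 0.001]
contact_force: [0.3, -0.6, -2.9]
opening: 0.0354
grip_force: 50.6
```

Free so far. The last 13 mm go slowly.

>>> apply_moves:
  rows: [0, 0, 0.004, 0, 0, 0, 0, 0, 0.008, 0, 0, 0, 0, 0, 0.012, 0, 0, 0, 0, 0, 0.015, 0, 0, 0, 0, 0, 0.018, 0, 0, 0, 0, 0, 0.02, 0, 0, 0, 0, 0, 0.021, 0, 0, 0, 0, 0, 0.022, 0, 0, 0, 0, 0, 0.022, 0, 0, 0]

```text
t: 19.0
tool_pos: [0.4793, 0.1798, 0.1542]
tool_rot: [2.235, 2.207, -0.0]
contact_force: [-0.1, -0.3, -3.1]
opening: 0.0354
grip_force: 50.6
```

>>> apply_moves:
  rows: [0, 0, 0.001, 0, 0, 0, 0, 0, 0.002, 0, 0, 0, 0, 0, 0.003, 0, 0, 0, 0, 0, 0.003, 0, 0, 0, 0, 0, 0.003, 0, 0, 0]

```text
t: 19.5
tool_pos: [0.4795, 0.1799, 0.1539]
tool_rot: [-2.235, -2.208, 0.0]
contact_force: [-4.6, -0.9, 6.1]
opening: 0.0353
grip_force: 51.9
```

The block touches down at exactly the predicted height (.1539, with 6 N upward). Release, then rise.

>>> apply_moves:
  rows: [0, 0, 0, 0, 0, 0, 0, 0, 0, 0, 0, 0, 0, 0, 0, 0, 0, 0, 0, 0, 0, 0, 0, 0, 0, 0, 0, 0, 0, 0]
  grip: 0.75

```text
t: 20.0
tool_pos: [0.4793, 0.1798, 0.1523]
tool_rot: [-2.235, -2.207, 0.0]
contact_force: [0.4, 0.5, 0.4]
opening: 0.0639
grip_force: 0.0
```

>>> apply_moves:
  rows: [0, 0, -0.01, 0, 0, 0, 0, 0, -0.03, 0, 0, 0, 0, 0, -0.06, 0, 0, 0, 0, 0, -0.1, 0, 0, 0, 0, 0, -0.15, 0, 0, 0, 0, 0, -0.2, 0, 0, 0, 0, 0, -0.24, 0, 0, 0, -0.05, 0, -0.26, 0, 0, 0, -0.1, 0, -0.26, 0, 0, 0, -0.1, 0, -0.26, 0, 0, 0, -0.1, 0, -0.26, 0, 0, 0]

```text
t: 21.1
tool_pos: [0.4786, 0.1195, 0.3094]
tool_rot: [2.236, 2.206, 0.002]
contact_force: [-0.3, 0.9, -0.2]
opening: 0.064
grip_force: 0.0
```

```bash
python3 wm.py w5; python3 - <<'E'
from h import *
z=np.load("w5.npz");X=z["X"];c=np.array([.569,.178]);r=np.hypot(X[...,0]-c[0],X[...,1]-c[1])
def comp(P,k,nm):
    n,l,s,ce=cv2.connectedComponentsWithStats(P.astype(np.uint8))
    for i in range(1,n):
        if s[i,4]>k:
            q=X[l==i];mr=cv2.minAreaRect(q[:,:2].astype(np.float32));print(nm,np.round(ce[i]),s[i,4],np.round(q.mean(0),4),np.round(mr[0],4),np.round(mr[1],4),round(mr[2],1))
comp((abs(X[...,2]-.122)<.005)&(r<.14),300,"blk")
comp((abs(X[...,2]-.142)<.003)&(r<.14),100,"lip")
comp((abs(X[...,2]-.162)<.004)&(r<.14),100,"post")
E
```

```text
[0.4786 0.1195 0.3094] [ 0.021  0.014  0.004  0.001 -0.002  0.001]
blk [458.  22.] 4661 [0.5707 0.2616 0.1215] [0.57   0.2622] [0.0262 0.0817] 88.8
blk [572.  31.] 309 [0.6452 0.2552 0.1222] [0.6469 0.2558] [0.0095 0.0177] 23.3
blk [320. 151.] 4385 [0.4794 0.1808 0.1216] [0.4794 0.1798] [0.0607 0.0361] 89.2
blk [569. 152.] 4631 [0.6574 0.1774 0.1215] [0.6585 0.1762] [0.0613 0.0374] 89.0
blk [439. 269.] 3540 [0.5707 0.0899 0.1217] [0.5726 0.0882] [0.0358 0.0718] 89.1
lip [402.  14.] 249 [0.5293 0.2604 0.1414] [0.5298 0.2605] [0.0154 0.0059] 89.2
lip [536.  14.] 310 [0.6103 0.2593 0.1411] [0.6108 0.2596] [0.0156 0.0068] 89.8
lip [595.  20.] 245 [0.6452 0.2555 0.1421] [0.6464 0.256 ] [0.0091 0.0175] 19.8
lip [320.  89.] 485 [0.4798 0.2196 0.1413] [0.48   0.2195] [0.0064 0.0298] 88.4
lip [604.  89.] 502 [0.6592 0.217  0.1413] [0.6597 0.2169] [0.0059 0.0315] 89.4
lip [320. 215.] 378 [0.4786 0.1385 0.1414] [0.4788 0.1386] [0.0064 0.0298] 89.2
lip [579. 215.] 384 [0.6576 0.1359 0.1414] [0.6586 0.1358] [0.0063 0.0309] 89.1
lip [550. 266.] 155 [0.6434 0.0986 0.1419] [0.6452 0.098 ] [0.0179 0.01  ] 56.7
lip [388. 281.] 288 [0.527  0.089  0.1417] [0.5274 0.0883] [0.0307 0.006 ] 89.4
lip [499. 281.] 362 [0.6078 0.0876 0.1413] [0.6084 0.0872] [0.0308 0.007 ] 89.8
post [336.  10.] 612 [0.4888 0.2568 0.1613] [0.489  0.2562] [0.0108 0.0177] 88.9
post [627.  10.] 545 [0.6485 0.2543 0.1611] [0.6493 0.2541] [0.0111 0.0163] 84.6
post [333. 280.] 530 [0.4866 0.0986 0.1615] [0.4867 0.098 ] [0.0171 0.0173] 68.1
post [575. 280.] 588 [0.6478 0.0961 0.1614] [0.6487 0.0955] [0.0173 0.0182] 74.2
```

View pics/w5.png

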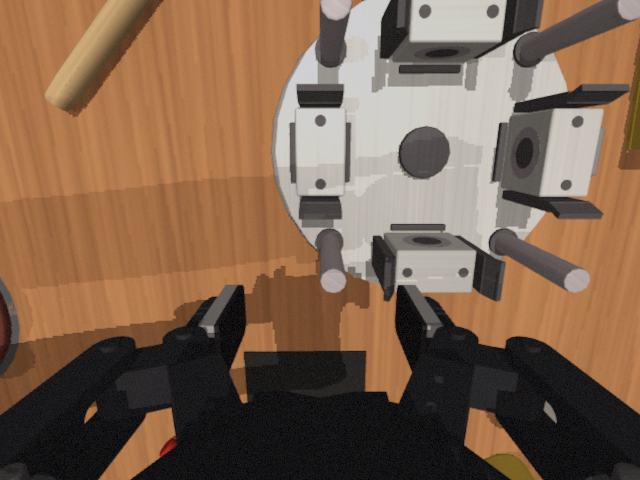

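The loaded block is seated at (320,151): its top is at .1216 like the mates, it is centred between the cheeks, and it is released. For the turn I'll cage post0 (333,280) loosely between the fingers, with the tips above the 142 mm lips. First I go above the post and measure the fingertip reach at that opening.

```bash
python3 -c "
from h import *
plan(.4866,.0982,.31,-45.8);print(ctrl.tip_extent)"
```

```text
[-0.0361  0.0139 -0.0018] [ 2.000e-04 -5.000e-04  5.006e-01] dist 0.0233
0.0726
```

>>> apply_moves:
  rows: [-0.036, 0.014, -0.002, 0, 0, 0.09, -0.036, 0.014, -0.002, 0, 0, 0.18, -0.036, 0.014, -0.002, 0, 0, 0.27, -0.036, 0.014, -0.002, 0, 0, 0.36, -0.036, 0.014, -0.002, 0, 0, 0.44, -0.036, 0.014, -0.002, 0, 0, 0.5, -0.036, 0.014, -0.002, 0, 0, 0.5, -0.036, 0.014, -0.002, 0, 0, 0.5, -0.036, 0.014, -0.002, 0, 0, 0.5]
  grip: 0.3

```text
t: 22.05
tool_pos: [0.4866, 0.0985, 0.3095]
tool_rot: [-2.909, -1.187, 0.0]
contact_force: [0.1, 0.3, -0.5]
opening: 0.0257
grip_force: 0.0
```

```bash
python3 wm.py w6; python3 - <<'E'
from h import *
z=np.load("w6.npz");X=z["X"];o=ctrl.get_obs();R=Ro.from_rotvec(o["tool_rot"]).as_matrix();Y=(X-o["tool_pos"])@R
print(o["opening"],np.degrees(np.arctan2(R[1,1],R[0,1])))
P=(Y[...,2]>.03)&(Y[...,2]<.11)&(abs(Y[...,1])<.06)&(abs(Y[...,0])<.04);q=Y[P]
for s in(-1,1):
    f=q[q[:,1]*s>0];print(s,len(f),np.percentile(f,[0.5,99.5],axis=0).round(4),"tip inner",f[f[:,2]>f[:,2].max()-.006][:,1].min(),f[f[:,2]>f[:,2].max()-.006][:,1].max(), f[:,2].max())
c=np.array([.569,.178]);P=(abs(X[...,2]-.162)<.004)&(np.hypot(X[...,0]-c[0],X[...,1]-c[1])<.14)
n,l,s,ce=cv2.connectedComponentsWithStats(P.astype(np.uint8))
for i in range(1,n):
    if s[i,4]>100: mr=cv2.minAreaRect(X[l==i][:,:2].astype(np.float32));print(ce[i],s[i,4],np.round(mr[0],4),np.round(mr[1],4),np.median(X[l==i],0))
E
```

```text
[0.4866 0.0985 0.3095] [-0.004  0.     0.    -0.002 -0.001  0.006]
0.02542986532571057 -45.63782022042109
-1 2103 [[-0.0112 -0.0305  0.0302]
 [ 0.012  -0.0132  0.071 ]] tip inner -0.019504999130267372 -0.013161946367609586 0.07272061139675501
1 2105 [[-0.0111  0.0122  0.0302]
 [ 0.0119  0.0296  0.0713]] tip inner 0.012267779123248168 0.022902395846551057 0.07247732235049023
[120.68785471  55.21906924] 881 [0.489  0.2599] [0.0173 0.0175] [0.48924456 0.25915599 0.16121048]
[523.9338565   56.49439462] 892 [0.6486 0.0954] [0.0171 0.0175] [0.64799892 0.09568781 0.1615781 ]
[321.75222816 248.93582888] 561 [0.4867 0.0979] [0.017  0.0172] [0.48707665 0.09805141 0.16155306]
```

View pics/w6.png

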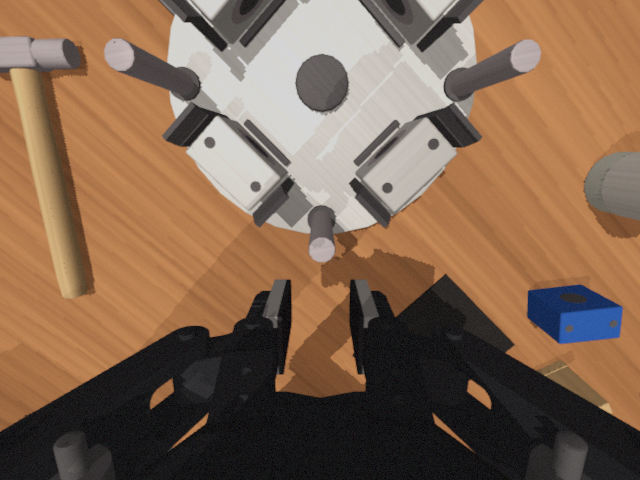

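Fingertip reach is 72.6 mm, the cage gap is 25.5 mm around the 18 mm post at (321,249), and the area is clear. Descend so the tips overlap the post by about 15 mm.

>>> apply_moves:
  rows: [0, 0, 0.04, 0, 0, 0, 0, 0, 0.075, 0, 0, 0, 0, 0, 0.1, 0, 0, 0, 0, 0, 0.12, 0, 0, 0, 0, 0, 0.135, 0, 0, 0, 0, 0, 0.145, 0, 0, 0, 0, 0, 0.149, 0, 0, 0, 0, 0, 0.149, 0, 0, 0]

```text
t: 22.9
tool_pos: [0.4868, 0.0981, 0.2204]
tool_rot: [2.91, 1.184, 0.0]
contact_force: [-0.9, 0.1, 0.8]
opening: 0.0257
grip_force: 0.0
```

```bash
cat > arc.py <<'E'
from h import *
import sys
# arc.py from to step(deg of dial, clockwise) : rows to circle cage; rot0 = tool y angle offset
a0,a1,n=float(sys.argv[1]),float(sys.argv[2]),int(sys.argv[3])
o=ctrl.get_obs();R=Ro.from_rotvec(o["tool_rot"]).as_matrix();C=np.array([.5688,.1777]);r=.1147;z=.2203
cur=np.degrees(np.arctan2(R[1,1],R[0,1]));print(o["tool_pos"],cur,o["contact_force"])
out=[]
for k in range(1,n+1):
    d=a0+(a1-a0)*k/n;t=np.radians(224.2-d)
    s=R.T@(np.array([C[0]+r*np.cos(t),C[1]+r*np.sin(t),z])-o["tool_pos"])/.6
    tgt=-45.8-min(d,85);dr=-((tgt-cur+180)%360-180)/90
    out+=[round(s[0],4),round(s[1],4),round(s[2],4),0,0,round(dr,3)]
print(out)
E
python3 arc.py 0 16 16
```

```text
[0.48683706 0.09807463 0.2203535 ] -45.72550137695234 [-0.92595955  0.14935492  0.81106447]
[np.float64(-0.0007), np.float64(-0.0032), np.float64(0.0001), 0, 0, np.float64(0.012), np.float64(-0.0006), np.float64(-0.0066), np.float64(0.0001), 0, 0, np.float64(0.023), np.float64(-0.0004), np.float64(-0.0099), np.float64(0.0001), 0, 0, np.float64(0.034), np.float64(-0.0002), np.float64(-0.0132), np.float64(0.0001), 0, 0, np.float64(0.045), np.float64(0.0), np.float64(-0.0166), np.float64(0.0001), 0, 0, np.float64(0.056), np.float64(0.0004), np.float64(-0.0199), np.float64(0.0001), 0, 0, np.float64(0.067), np.float64(0.0007), np.float64(-0.0232), np.float64(0.0001), 0, 0, np.float64(0.079), np.float64(0.0012), np.float64(-0.0265), np.float64(0.0001), 0, 0, np.float64(0.09), np.float64(0.0017), np.float64(-0.0298), np.float64(0.0001), 0, 0, np.float64(0.101), np.float64(0.0022), np.float64(-0.0331), np.float64(0.0001), 0, 0, np.float64(0.112), np.float64(0.0028), np.float64(-0.0364), np.float64(0.0001), 0, 0, np.float64(0.123), np.float64(0.0035), np.float64(-0.0396), np.float64(0.0001), 0, 0, np.float64(0.134), np.float64(0.0042), np.float64(-0.0429), np.float64(0.0001), 0, 0, np.float64(0.145), np.float64(0.005), np.float64(-0.0461), np.float64(0.0001), 0, 0, np.float64(0.156), np.float64(0.0059), np.float64(-0.0494), np.float64(0.0001), 0, 0, np.float64(0.167), np.float64(0.0068), np.float64(-0.0526), np.float64(0.0001), 0, 0, np.float64(0.179)]
```

>>> apply_moves:
  rows: [-0.0007, -0.003, 0, 0, 0, 0.012, -0.0006, -0.0065, 0, 0, 0, 0.023, -0.0004, -0.01, 0, 0, 0, 0.034, -0.0002, -0.013, 0, 0, 0, 0.045, 0, -0.0165, 0, 0, 0, 0.056, 0.0004, -0.02, 0, 0, 0, 0.067, 0.0007, -0.023, 0, 0, 0, 0.079, 0.0012, -0.0265, 0, 0, 0, 0.09, 0.0017, -0.03, 0, 0, 0, 0.101, 0.0022, -0.033, 0, 0, 0, 0.112, 0.0028, -0.0365, 0, 0, 0, 0.123, 0.0035, -0.0395, 0, 0, 0, 0.134, 0.0042, -0.043, 0, 0, 0, 0.145, 0.005, -0.046, 0, 0, 0, 0.156, 0.006, -0.0495, 0, 0, 0, 0.167, 0.007, -0.0525, 0, 0, 0, 0.179]

```text
t: 24.5
tool_pos: [0.4675, 0.1237, 0.2202]
tool_rot: [3.048, 0.762, -0.001]
contact_force: [-0.6, -0.8, 0.3]
opening: 0.0255
grip_force: 0.6
```

```bash
sed -i 's/^print(out)/print([float(v) for v in out])/' arc.py; python3 arc.py 16 70 18
```

```text
[0.46754269 0.12368416 0.22018841] -61.91972976672819 [-0.59022674 -0.82500346  0.3041945 ]
[0.0003, -0.0096, -0.0002, 0.0, 0.0, 0.032, 0.0011, -0.0196, -0.0002, 0.0, 0.0, 0.065, 0.0024, -0.0295, -0.0002, 0.0, 0.0, 0.099, 0.0042, -0.0393, -0.0002, 0.0, 0.0, 0.132, 0.0065, -0.0491, -0.0002, 0.0, 0.0, 0.165, 0.0093, -0.0587, -0.0002, 0.0, 0.0, 0.199, 0.0127, -0.0681, -0.0002, 0.0, 0.0, 0.232, 0.0165, -0.0774, -0.0002, 0.0, 0.0, 0.265, 0.0208, -0.0864, -0.0002, 0.0, 0.0, 0.299, 0.0255, -0.0952, -0.0002, 0.0, 0.0, 0.332, 0.0307, -0.1038, -0.0002, 0.0, 0.0, 0.365, 0.0364, -0.112, -0.0002, 0.0, 0.0, 0.399, 0.0425, -0.12, -0.0002, 0.0, 0.0, 0.432, 0.0489, -0.1276, -0.0002, 0.0, 0.0, 0.465, 0.0558, -0.1349, -0.0002, 0.0, 0.0, 0.499, 0.0631, -0.1418, -0.0002, 0.0, 0.0, 0.532, 0.0707, -0.1483, -0.0002, 0.0, 0.0, 0.565, 0.0786, -0.1544, -0.0002, 0.0, 0.0, 0.599]
```

The detent is released and the dial now runs at about 1 N. Continue round to 70°.

>>> apply_moves:
  rows: [0.0003, -0.0095, 0, 0, 0, 0.032, 0.001, -0.0195, 0, 0, 0, 0.065, 0.0024, -0.0295, 0, 0, 0, 0.099, 0.0042, -0.0393, 0, 0, 0, 0.132, 0.0065, -0.049, 0, 0, 0, 0.165, 0.0093, -0.0587, 0, 0, 0, 0.199, 0.0127, -0.068, 0, 0, 0, 0.232, 0.0165, -0.0774, 0, 0, 0, 0.265, 0.0208, -0.0864, 0, 0, 0, 0.299, 0.0255, -0.0952, 0, 0, 0, 0.332, 0.0307, -0.1038, 0, 0, 0, 0.365, 0.0364, -0.112, 0, 0, 0, 0.399, 0.0425, -0.12, 0, 0, 0, 0.432, 0.0489, -0.1276, 0, 0, 0, 0.465, 0.0558, -0.135, 0, 0, 0, 0.499, 0.0631, -0.1418, 0, 0, 0, 0.532, 0.0707, -0.1483, 0, 0, 0, 0.565, 0.0786, -0.1544, 0, 0, 0, 0.599]

```text
t: 26.3
tool_pos: [0.4653, 0.2277, 0.22]
tool_rot: [3.061, -0.704, -0.002]
contact_force: [-0.1, -1.6, 0.4]
opening: 0.0257
grip_force: 0.6
```

```bash
cat > ang.py <<'E'
# dial angle from the post tops in the wrist view and the scene view (scene start reference -0.73 deg)
from h import *
o=ctrl.get_obs();T=wristT(o);p,d=ctrl.get_image("wrist");Xw=cloud("wrist",d,T=T)
p2,d2=ctrl.get_image("scene");Xs=cloud("scene",d2);cv2.imwrite("pics/scene_now.png",p2)
for nm,X,C in(("wrist",Xw,(.5688,.1777)),("scene",Xs,(.5729,.1746))):
    dx,dy=X[...,0]-C[0],X[...,1]-C[1];r=np.hypot(dx,dy)
    P=(abs(X[...,2]-.161)<.004)&(r<.135)&(r>.095);n,l,s,ce=cv2.connectedComponentsWithStats(P.astype(np.uint8))
    for i in range(1,n):
        if s[i,4]>(100 if nm=="wrist" else 15):
            q=X[l==i].mean(0)-[*C,0];print(nm,np.round(ce[i]),s[i,4],round(np.hypot(*q[:2]),4),round(np.degrees(np.arctan2(q[1],q[0])),2))
E
python3 ang.py; python3 arc.py 70 89 19
```

```text
wrist [284. 299.] 232 0.1103 146.72
wrist [334. 308.] 1684 0.1133 157.04
wrist [380. 298.] 124 0.1114 166.59
wrist [261. 298.] 120 0.1111 142.1
scene [374. 147.] 17 0.1133 145.38
scene [365. 151.] 43 0.1126 158.37
scene [430. 167.] 42 0.1142 65.28
scene [344. 198.] 37 0.1147 -115.31
scene [412. 219.] 38 0.1148 -24.93
[0.46543107 0.22808432 0.22001822] -115.73952560192477 [-0.16687401 -0.17958712 -0.56277535]
[0.0005, -0.0027, -0.0005, 0.0, 0.0, 0.012, 0.0006, -0.0061, -0.0005, 0.0, 0.0, 0.023, 0.0008, -0.0094, -0.0005, 0.0, 0.0, 0.034, 0.001, -0.0127, -0.0005, 0.0, 0.0, 0.045, 0.0012, -0.016, -0.0005, 0.0, 0.0, 0.056, 0.0016, -0.0194, -0.0005, 0.0, 0.0, 0.067, 0.0019, -0.0227, -0.0005, 0.0, 0.0, 0.078, 0.0024, -0.026, -0.0005, 0.0, 0.0, 0.09, 0.0029, -0.0293, -0.0005, 0.0, 0.0, 0.101, 0.0034, -0.0326, -0.0005, 0.0, 0.0, 0.112, 0.004, -0.0359, -0.0005, 0.0, 0.0, 0.123, 0.0047, -0.0391, -0.0005, 0.0, 0.0, 0.134, 0.0054, -0.0424, -0.0005, 0.0, 0.0, 0.145, 0.0062, -0.0456, -0.0005, 0.0, 0.0, 0.156, 0.0071, -0.0488, -0.0005, 0.0, 0.0, 0.167, 0.0079, -0.0521, -0.0005, 0.0, 0.0, 0.167, 0.0089, -0.0553, -0.0005, 0.0, 0.0, 0.167, 0.0099, -0.0584, -0.0005, 0.0, 0.0, 0.167, 0.011, -0.0616, -0.0005, 0.0, 0.0, 0.167]
```

The dial is at about 69.2°, trailing the cage by about 1°. Now the slow last part into the detent.

>>> apply_moves:
  rows: [0.0005, -0.0027, 0, 0, 0, 0.012, 0.0006, -0.006, 0, 0, 0, 0.023, 0.0008, -0.0094, 0, 0, 0, 0.034, 0.001, -0.0127, 0, 0, 0, 0.045, 0.0012, -0.016, 0, 0, 0, 0.056, 0.0016, -0.0194, 0, 0, 0, 0.067, 0.0019, -0.0227, 0, 0, 0, 0.078, 0.0024, -0.026, 0, 0, 0, 0.09, 0.0029, -0.0293, 0, 0, 0, 0.101, 0.0034, -0.0326, 0, 0, 0, 0.112, 0.004, -0.0359, 0, 0, 0, 0.123, 0.0047, -0.039, 0, 0, 0, 0.134, 0.0054, -0.0424, 0, 0, 0, 0.145, 0.0062, -0.0456, 0, 0, 0, 0.156, 0.007, -0.0488, 0, 0, 0, 0.167, 0.008, -0.052, 0, 0, 0, 0.167, 0.009, -0.0553, 0, 0, 0, 0.167, 0.01, -0.0584, 0, 0, 0, 0.167]

```text
t: 28.2
tool_pos: [0.4845, 0.2552, 0.22]
tool_rot: [2.938, -1.094, -0.007]
contact_force: [-8.6, -4.1, 4.7]
opening: 0.0257
grip_force: 4.5
```

```bash
python3 ang.py; python3 arc.py 88 91 3
```

```text
wrist [283. 299.] 237 0.1099 129.98
wrist [334. 310.] 1672 0.1133 140.56
wrist [261. 298.] 119 0.1114 125.46
wrist [380. 298.] 116 0.1102 150.11
scene [388. 146.] 19 0.113 128.33
scene [377. 147.] 41 0.1127 141.9
scene [436. 177.] 36 0.1152 49.29
scene [340. 188.] 36 0.1148 -130.72
scene [399. 222.] 37 0.1148 -40.64
[0.48551875 0.25627472 0.22003971] -130.83042822719946 [-3.30797551 -0.44935479  0.37016379]
[-0.0001, -0.0049, -0.0004, 0.0, 0.0, -0.0, 0.0002, -0.0082, -0.0005, 0.0, 0.0, -0.0, 0.0005, -0.0115, -0.0005, 0.0, 0.0, -0.0]
```

Dial at 85.0°, on the pawl ramp, with the drop-in at about 86°. Two small steps more.

>>> apply_moves:
  rows: [0.0001, -0.0017, 0, 0, 0, 0, 0.0002, -0.0033, 0, 0, 0, 0, 0.0004, -0.005, 0, 0, 0, 0, 0.0004, -0.005, 0, 0, 0, 0, 0.0004, -0.005, 0, 0, 0, 0]

```text
t: 28.8
tool_pos: [0.4883, 0.2587, 0.2201]
tool_rot: [-2.945, 1.095, -0.0]
contact_force: [-1.9, -0.4, -0.7]
opening: 0.0259
grip_force: 0.9
```

```bash
python3 ang.py; python3 arc.py 89 91 2
```

```text
wrist [7. 4.] 136 0.1113 51.16
wrist [284. 299.] 238 0.1103 127.13
wrist [334. 311.] 1682 0.1132 137.69
wrist [261. 298.] 124 0.1121 122.63
wrist [380. 298.] 118 0.1086 147.3
scene [381. 146.] 23 0.1141 136.37
scene [436. 178.] 32 0.115 47.16
scene [340. 186.] 34 0.1143 -132.84
scene [397. 222.] 38 0.1148 -43.07
[0.4884229  0.25859314 0.2201562 ] -130.7873482319252 [-1.94942376  0.00198578 -0.85864303]
[-0.0009, -0.0021, -0.0002, 0.0, 0.0, 0.0, -0.0006, -0.0055, -0.0002, 0.0, 0.0, 0.0]
```

The pawl has dropped in: the dial is at 87.2° and the force fell to 2 N. Nudge it 1° nearer, then open and lift to let it centre.

>>> apply_moves:
  rows: [0.0001, -0.0015, 0, 0, 0, 0, 0.0002, -0.003, 0, 0, 0, 0, 0.0002, -0.003, 0, 0, 0, 0, 0.0002, -0.003, 0, 0, 0, 0]

```text
t: 29.3
tool_pos: [0.4902, 0.26, 0.2206]
tool_rot: [-2.944, 1.094, -0.002]
contact_force: [-0.6, 0.1, -0.4]
opening: 0.0255
grip_force: 0.1
```

>>> apply_moves:
  rows: [0, 0, 0, 0, 0, 0, 0, 0, 0, 0, 0, 0, 0, 0, 0, 0, 0, 0, 0, 0, 0, 0, 0, 0, 0, 0, 0, 0, 0, 0]
  grip: 0.5

```text
t: 29.8
tool_pos: [0.4896, 0.2599, 0.2202]
tool_rot: [-2.945, 1.094, -0.0]
contact_force: [-0.1, 0.2, 0.1]
opening: 0.0428
grip_force: 0.0
```

```bash
python3 ang.py|grep scene; python3 -c "
from h import *
o=ctrl.get_obs();print(o['contact_force'],o['grip_force'],o['opening'])"
```

```text
scene [381. 146.] 30 0.1155 135.99
scene [436. 179.] 37 0.1147 46.4
scene [340. 185.] 28 0.1137 -134.47
scene [396. 222.] 41 0.115 -44.19
[0.22661274 0.29981906 0.034498  ] 0.0 0.0420677755626324
```

>>> apply_moves:
  rows: [0, 0, -0.02, 0, 0, 0, 0, 0, -0.05, 0, 0, 0, 0, 0, -0.09, 0, 0, 0, 0, 0, -0.13, 0, 0, 0, 0, 0, -0.16, 0, 0, 0, 0, 0, -0.18, 0, 0, 0, 0, 0, -0.18, 0, 0, 0, -0.1, 0, -0.18, 0, 0, 0, -0.15, 0, -0.18, 0, 0, 0, -0.15, 0, -0.18, 0, 0, 0, -0.15, 0, -0.18, 0, 0, 0]

```text
t: 31.0
tool_pos: [0.4207, 0.3188, 0.3272]
tool_rot: [2.944, -1.091, -0.001]
contact_force: [-0.2, -0.0, -0.8]
opening: 0.0426
grip_force: 0.0
```

```bash
python3 ang.py; python3 wm.py w7; python3 - <<'E'
from h import *
X=np.load("w7.npz")["X"];c=np.array([.5688,.1777]);r=np.hypot(X[...,0]-c[0],X[...,1]-c[1])
P=(abs(X[...,2]-.122)<.004)&(r<.14);n,l,s,ce=cv2.connectedComponentsWithStats(P.astype(np.uint8))
for i in range(1,n):
    if s[i,4]>600:
        mr=cv2.minAreaRect(X[l==i][:,:2].astype(np.float32));print(np.round(ce[i]),s[i,4],np.round(mr[0],4),np.round(mr[1],4),round(mr[2],1),np.median(X[l==i][:,2]))
E
```

```text
wrist [325. 106.] 638 0.1154 135.96
scene [381. 146.] 33 0.116 135.91
scene [436. 179.] 44 0.1143 45.94
scene [340. 186.] 35 0.115 -134.53
scene [396. 222.] 33 0.1144 -43.97
[0.4217 0.3182 0.3274] [-0.012  0.003 -0.008  0.002 -0.     0.003]
[239.  34.] 4442 [0.5686 0.2675] [0.0643 0.036 ] 0.9 0.12161509205574644
[419.  41.] 4901 [0.4785 0.1748] [0.0361 0.0653] 1.0 0.121793983344616
```

View pics/w7.png

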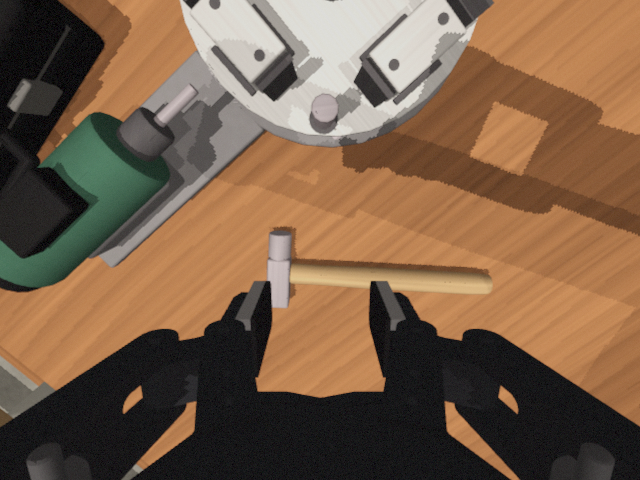

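The gripper is clear of everything and the post is at (325,106). The dial reads about 88.3°, so I'll wait a moment to see whether it still centres.

>>> apply_moves:
  rows: [0, 0, 0, 0, 0, 0, 0, 0, 0, 0, 0, 0, 0, 0, 0, 0, 0, 0, 0, 0, 0, 0, 0, 0, 0, 0, 0, 0, 0, 0, 0, 0, 0, 0, 0, 0, 0, 0, 0, 0, 0, 0, 0, 0, 0, 0, 0, 0, 0, 0, 0, 0, 0, 0, 0, 0, 0, 0, 0, 0]

```text
t: 32.15
tool_pos: [0.4214, 0.3187, 0.3282]
tool_rot: [-2.945, 1.094, -0.0]
contact_force: [-0.2, 0.8, -0.6]
opening: 0.0429
grip_force: 0.0
```

```bash
python3 ang.py; python3 -c "
from h import *
plan(.5688+.1147*np.cos(np.radians(136)),.1777+.1147*np.sin(np.radians(136)),.2203,-130.8)"
```

```text
wrist [325. 107.] 637 0.1154 135.94
scene [381. 146.] 32 0.1158 135.75
scene [436. 179.] 37 0.1151 46.42
scene [340. 185.] 32 0.115 -134.52
scene [396. 222.] 41 0.1148 -44.02
[0.1486 0.0067 0.1799] [-0.      0.      0.0003] dist 0.14
```

The dial rests in the detent pocket, held by friction about 1.7° short of centre. I'll nudge it to the centre with the same cage: go down open, close to the same gap, then push about 1.4°.

>>> apply_moves:
  rows: [0.05, 0, 0, 0, 0, 0, 0.11, 0, 0, 0, 0, 0, 0.149, 0, 0, 0, 0, 0, 0.149, 0, 0, 0, 0, 0, 0.149, 0, 0.03, 0, 0, 0, 0.149, 0, 0.07, 0, 0, 0, 0.149, 0, 0.11, 0, 0, 0, 0.149, 0, 0.145, 0, 0, 0, 0.149, 0, 0.168, 0, 0, 0, 0.149, 0, 0.179, 0, 0, 0, 0.149, 0, 0.179, 0, 0, 0]

```text
t: 33.35
tool_pos: [0.4886, 0.2604, 0.2201]
tool_rot: [2.944, -1.094, -0.002]
contact_force: [0.8, -0.1, 0.0]
opening: 0.0427
grip_force: 0.0
```

>>> apply_moves:
  rows: [0, 0, 0, 0, 0, 0, 0, 0, 0, 0, 0, 0, 0, 0, 0, 0, 0, 0, 0, 0, 0, 0, 0, 0, 0, 0, 0, 0, 0, 0]
  grip: 0.3

```text
t: 33.85
tool_pos: [0.4893, 0.2603, 0.2212]
tool_rot: [-2.944, 1.094, -0.001]
contact_force: [-0.2, -0.0, -0.3]
opening: 0.0258
grip_force: 0.0
```

```bash
python3 ang.py|grep scene; python3 arc.py 90.3 92.3 4
```

```text
scene [380. 147.] 40 0.1123 137.73
scene [437. 179.] 41 0.1153 46.2
scene [340. 186.] 37 0.1148 -134.35
scene [396. 222.] 42 0.1143 -44.13
[0.48919187 0.26023731 0.22095795] -130.77866258228016 [ 0.0367979   0.48776641 -0.42144551]
[0.0001, -0.0019, 0.0011, 0.0, 0.0, 0.0, 0.0003, -0.0035, 0.0011, 0.0, 0.0, 0.0, 0.0005, -0.0052, 0.0011, 0.0, 0.0, 0.0, 0.0007, -0.0069, 0.0011, 0.0, 0.0, 0.0]
```

>>> apply_moves:
  rows: [0.0001, -0.0015, 0, 0, 0, 0, 0.0003, -0.003, 0, 0, 0, 0, 0.0004, -0.0042, 0, 0, 0, 0, 0.0005, -0.005, 0, 0, 0, 0, 0.0005, -0.005, 0, 0, 0, 0, 0.0005, -0.005, 0, 0, 0, 0]

```text
t: 34.55
tool_pos: [0.4914, 0.2623, 0.2208]
tool_rot: [-2.945, 1.094, -0.0]
contact_force: [-0.6, 0.5, 0.5]
opening: 0.0251
grip_force: 0.0
```

```bash
python3 ang.py|grep scene; python3 arc.py 90.3 92.3 1
```

```text
scene [383. 146.] 30 0.1147 133.63
scene [437. 180.] 40 0.1151 44.56
scene [340. 185.] 37 0.1143 -135.29
scene [394. 222.] 40 0.1145 -45.76
[0.49134353 0.26234082 0.22081431] -130.77598734400982 [-0.22732948  0.21577997 -0.4500633 ]
[0.0003, -0.0019, 0.0009, 0.0, 0.0, 0.0]
```

The dial now reads about 89.8°, with no load on the fingers. Open, lift, clear and verify.

>>> apply_moves:
  rows: [0, 0, 0, 0, 0, 0, 0, 0, 0, 0, 0, 0, 0, 0, 0, 0, 0, 0, 0, 0, 0, 0, 0, 0, 0, 0, 0, 0, 0, 0]
  grip: 0.5

```text
t: 35.15
tool_pos: [0.4913, 0.2623, 0.2208]
tool_rot: [2.945, -1.094, -0.0]
contact_force: [0.8, 0.8, 0.8]
opening: 0.043
grip_force: 0.0
```

>>> apply_moves:
  rows: [0, 0, -0.02, 0, 0, 0, 0, 0, -0.05, 0, 0, 0, 0, 0, -0.09, 0, 0, 0, 0, 0, -0.13, 0, 0, 0, 0, 0, -0.16, 0, 0, 0, 0, 0, -0.18, 0, 0, 0, 0, 0, -0.18, 0, 0, 0, -0.1, 0, -0.18, 0, 0, 0, -0.15, 0, -0.18, 0, 0, 0, -0.15, 0, -0.18, 0, 0, 0, -0.15, 0, -0.18, 0, 0, 0]

```text
t: 36.25
tool_pos: [0.4224, 0.3213, 0.3277]
tool_rot: [2.944, -1.091, -0.001]
contact_force: [-0.9, 0.3, -0.2]
opening: 0.043
grip_force: 0.0
```

```bash
python3 ang.py; python3 - <<'E'
from h import *
p=cv2.imread("pics/scene_now.png");cv2.imwrite("pics/fin.png",cv2.resize(p[100:400,160:520],None,fx=2,fy=2,interpolation=cv2.INTER_CUBIC))
E
```

```text
wrist [324. 105.] 638 0.1154 134.23
scene [383. 146.] 35 0.1146 134.09
scene [437. 180.] 32 0.1157 44.87
scene [340. 185.] 36 0.1142 -135.87
scene [395. 222.] 39 0.1143 -45.43
```

View pics/fin.png

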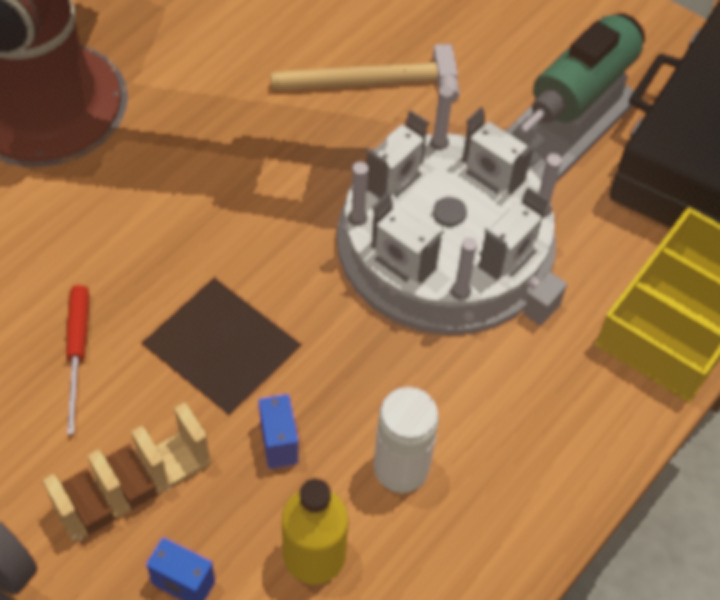

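All four nests are filled and the loaded block stands in front of the bit at (500,155) in the crop. The dial is at 90° (post at 134.2°, as predicted). The stand's slot is empty and nothing else has been disturbed.

```bash
python3 -c "
from station import ctrl
print(ctrl.finish_job())"
```

```text
the job is handed in; nothing more can be done
None
```

The bearing block is upright and fully down in its nest and released, and the dial is turned one click clockwise (about 90°) so the block faces the drill bit; the pawl left the dial about 1.7° short of centre, so I nudged it the rest of the way, and the job was handed in at about 36 s.

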